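Hold the jewellery box lock open

ROBOT

A 6-joint arm with a two-finger parallel gripper is mounted at the origin on the work surface. World frame = base frame: x ahead of the robot, y to its left, z up, the work surface at z = 0. Lengths are in m, angles in rad, forces in N, time in s.
With the tool pointing down it reaches from about 0.325 to 0.775 m from the base axis. Payload 5.5 kg.
Tool frame: the origin (TCP) lies at the very end of the fingers, on their centre line; the grasp point (between the pads) lies 19 mm behind it; z points along the fingers, y is the line along which they close (so a half turn about z gives the same grasp; the last joint's range is limited). The gripper opens to 85 mm and grips with 20 to 120 N. Pads are 22 mm wide; open, the fingers measure 114 mm over their backs; the gripper's body (76 mm by 85 mm) begins 54 mm behind the grasp point. The pads swing forward as they close: fully open they stand 13 mm farther back than shut.
Start: joints at [1.198, 0.091, 1.231, -0, 1.82, -0.057], TCP at [0.186, 0.57, 0.231] pointing down, gripper open.
Joint ranges: [-2.87, 2.87], [-0.86, 2.18], [0.17, 2.46], [-1.51, 4.65], [0.06, 2.69], [-2.65, 2.65]. Speed limits (rad/s): [2.57, 2.57, 3.01, 3.14, 3.14, 3.14].

INTERFACE

Orientations are given as a unit quaternion [x, y, z, w].
In Python, from workcell import r, cams, order gives the robot as it stands. The module is installed in compiled form; this text tells all that it offers.
- The arm moves only by the shell command python3 -m crank 'ROWS' [OPENING] [FORCE]. ROWS is JSON, a list of rows, each a list of 6 numbers: the shift along the world's x, y, z in mm, then the turn, a rotation vector about the world's x, y, z in degrees. A call has exactly 8 rows; each row shifts and turns the commanded pose from where the row before left it; what a row does not reach is not made up. A row lasts 1/10 s, in which the tool goes at most 50 mm and 8.59 degrees, less where a joint would pass 70% of its speed; a pose out of reach is approached as far as the arm can. A call with a gripper value outside its range is refused whole. OPENING is the opening, from -1 (shut) to 1 (fully open), set as the call begins (- or left out, the last holds). The fingers move at their own pace and stop on an object; FORCE is the grip in N (left out, the last holds). Time passes only in rows, so rows that do not move let the fingers close, or fill a call up. It gives the time, the measured TCP pose, the force, the opening and the grip force at its end, in the units of the state.
- r.observe(): the state, without advancing time (a new reading comes with each control period).
- cams.get_image(name): name is "scene" or "top" or "wrist"; returns a dict with "color" (400x640x3 uint8, blue, green, red), "intrinsics" (3x3 intrinsics, pixels), "R" (3x3) and "t" (3): a world point X has camera coordinates R X + t. Camera axes: x right, y down, z forward; pixel columns grow to the right and rows downward; lengths in m; the calibration is good to about 2 mm. A picture is of the moment at which its call begins. There is no depth.
- order.sign_off(): hands the job in; it is judged then, once.
Trained networks look in the newest picture that a camera, given by its name, has taken for a name from the list of things; names that differ only in an ending like _2 or _b are one class to them, and where a whole thing is asked for, a point or a joint stands for the part that bears it (a point fixed in the world has none). Each returns a list of dicts, best first, with "score" (0 to 1); they miss things now and then, are a little off and sometimes report something else, mostly with a low value. They report only what shows in the picture. A call takes as long as a camera call.
- cams.spot_in(camera, name): "location" ([x, y, z] in m, in world coordinates, good to about 4 mm: the middle of the surface that is visible of it).
- cams.mark_of(camera, name): "location" ([x, y, z] in m, in world coordinates, good to about 4 mm: a listed point, or the origin of a listed thing).
The state is a dict: "clock": time; "qpos": joint angles; "joint_velocities": joint speeds; "tau": joint torques, N m; "tcp_pos": TCP position; "tool_rot": TCP orientation; "contact_force": force on the tool from outside, world axes, zero at the start; "wrist_torque": the same for the moment, N m; "finger_gap": finger opening in m; "gripper_force": force on a finger pad.
Only numpy, scipy, OpenCV 4.12 (cv2) and the standard library are available. Lean on these libraries where they do the work, as an engineer would, in place of code of your own. Each camera call takes 0.05 s, during which the arm holds its last target. There are 200 camera calls.

TASK

Lift the key with the round bow out of its pocket in the key tray, push it fully home in the keyway on top of the jewellery box (ease it with a little wiggle past the sticky pins), and turn it clockwise a quarter turn as far as it goes. The lock springs back by itself, so finish still gripping the key and holding it turned. Leave the other key and the other things on the shelf where they are.

Things in the scene. Friction and masses are not known exactly. Their poses are not given: they have to be found in the camera images.
- key_bow (a point): Centre of the round bow (head) of the steel key to use: a disc 30 mm across, 9 mm thick. The key stands upright, blade down, in one of the tray's two pockets (which one varies). z points up along the key, x along the width of blade and bow, y through the thin way: grip the flat faces, which look along +-y. 25 mm above the shoulder's underside, 53 mm above the blade's tip.
- key: The whole round-bowed key, about 35 g; origin at the centre of the shoulder's underside, axes as key_bow. Blade 12 mm wide (x), 5 mm thick (y), 28 mm long below the shoulder, its end round (radius 6 mm). Shoulder 20 x 9 mm, 4 mm high; above it a neck 11 x 8 mm up to the bow. It fits the lock either way round (half turn).
- tray_top (a point): Centre of the top face of the fixed grey moulded key tray, 112 mm (x) by 190 mm (y), 34 mm high. Its pockets lie 40 mm to either side along the tray's y: slots 14.5 mm along y, 7.5 mm along x, so the keys' flat faces look along the tray's x. A key rests with its shoulder on this face, its blade hanging in the pocket: lift it straight up over 28 mm to clear.
- keyway (a point): Centre of the keyway's mouth in the level top face of the round brass lock plug (43 mm across), 4 mm above the white box's top. z up, x along the slot, y across it; turns with the plug. Slot 14.2 x 7.2 mm, straight down 36 mm, 1.8 mm chamfer. Sticky sprung pins reach in at both ends, 11 and 20 mm down: some 3 to 8 N of push to pass. Fully home, the key's shoulder sits on this face.
- lock_box: Fixed white jewellery box, 160 mm (x) by 180 mm (y), 96 mm high, the lock upright in the middle of its top; origin at the centre of its underside. The drawer front with a brass handle on its -x side is not used.
- key_shoulder (a point): Centre of the underside of the round-bowed key's shoulder, where the blade begins; axes as key_bow.
- key_tip (a point): Lowest point of the round-bowed key's blade, 28 mm below the shoulder; axes as key_bow.
- other_key_bow (a point): Centre (nearly) of the bow of the other steel key, which stands in the other pocket and must stay there: the same key but with a square bow 28 x 28 mm, 9 mm thick. Axes as for key_bow.
- plug (a joint): Turn of the lock plug in rad: 0 at rest, grows clockwise seen from above, stop at 1.57 (a quarter). A spring turns it back to 0 when let go (0.015 to 0.07 N m, plus a little friction).
- ring_dish: White ceramic ring dish, 80 mm across, 22 mm high, loose; origin at the centre of its underside. Leave alone.
- polish_tin: Flat round shoe polish tin, 56 mm across, 26 mm high, loose; origin at the centre of its underside. Leave alone.
- shoe_horn: Stainless shoe horn lying flat, 215 x 46 mm, 8 mm high, loose; origin under its middle. Leave alone.
- hair_pick: Black plastic hair pick lying flat, 172 x 62 mm, 6 mm high, loose; origin under its middle. Leave alone.
- hat_form: Wooden dome-shaped hat form, 176 mm across, 134 mm high, loose; origin at the centre of its underside. Leave alone.
- scent_bottle: Glass scent bottle, 44 mm across, 100 mm high, loose; origin at the centre of its underside. Leave alone.

How it is judged:
By the outcome, as a careful person would: the job done as asked, in the order asked, and still so for the second after the job is handed in, while the arm keeps its last pose, push and grip.
It also fails if it takes over 54 s, if anything falls off the work surface, if the arm or the gripper's body presses on something with over 40 N, if the wrist force passes 120 N, or if a joint passes its speed limit or range.

## Working session

There is one attempt and no reset: what is moved stays moved. The work goes in short steps, Python scripts to look and compute and a shell command to move; the robot and the scene stay as the last step left them, time stands still between calls to the robot, and variables do not carry over. Pictures are saved under pics/ and viewed, at most 10 in all, crops included, and the job is handed in when it is done.

```bash
mkdir -p pics; python3 - <<'E'
from workcell import r,cams
import cv2,numpy as np
s=r.observe();print(s['clock'],s['tcp_pos'],s['tool_rot'],s['finger_gap'],s['qpos'])
ims=[]
for c in ['scene','top']:
    d=cams.get_image(c);ims.append(d['color'])
    for n in ['key_bow','other_key_bow','keyway','tray_top','lock_box','key_shoulder','hat_form','scent_bottle']:
        print(c,n,[(np.round(x['location'],4).tolist(),round(x['score'],2)) for x in cams.mark_of(c,n)[:3]])
cv2.imwrite('pics/a.png',ims[0]);cv2.imwrite('pics/b.png',ims[1])
E
```

```text
0.0 [0.18625986 0.57004601 0.23011863] [ 1.57261176e-01  9.87556546e-01 -9.74127526e-04 -2.03687360e-04] 0.08523983088206864 [ 1.19827124e+00  9.18534659e-02  1.23194870e+00 -1.74172053e-05
  1.81978081e+00 -5.66957966e-02]
scene key_bow [([0.5269, 0.1878, 0.0611], 0.46)]
scene other_key_bow [([0.5261, 0.1826, 0.0582], 0.68), ([0.4911, 0.2566, 0.0618], 0.63)]
scene keyway [([0.5004, -0.1699, 0.0993], 0.56)]
scene tray_top [([0.5094, 0.2236, 0.0339], 0.68)]
scene lock_box [([0.4997, -0.1656, 0.0025], 0.72)]
scene key_shoulder [([0.5227, 0.1824, 0.0323], 0.51)]
scene hat_form [([0.6181, -0.4866, 0.0037], 0.69), ([0.4922, 0.2558, 0.0572], 0.17)]
scene scent_bottle [([0.3866, -0.4497, -0.0057], 0.66)]
top key_bow [([0.5188, 0.1805, 0.0566], 0.36)]
top other_key_bow [([0.4935, 0.2594, 0.0598], 0.42)]
top keyway [([0.5002, -0.1673, 0.099], 0.64), ([0.6187, -0.4847, -0.0007], 0.3)]
top tray_top [([0.6189, -0.4839, -0.0045], 0.37)]
top lock_box [([0.5025, -0.1662, 0.0028], 0.74)]
top key_shoulder [([0.5239, 0.1833, 0.0351], 0.57)]
top hat_form [([0.4199, 0.014, -0.0006], 0.35)]
top scent_bottle [([0.3862, -0.453, 0.0046], 0.46)]
```

View pics/a.png

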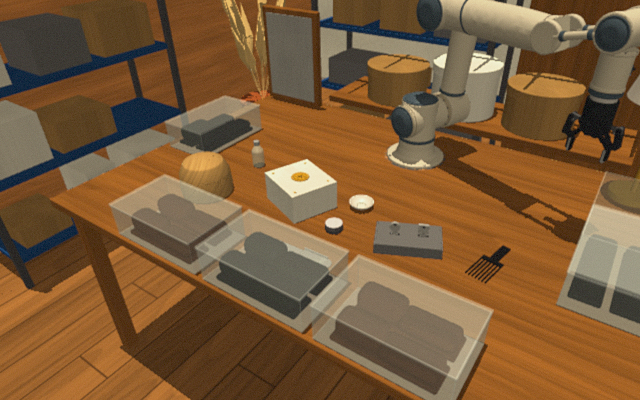

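View pics/b.png

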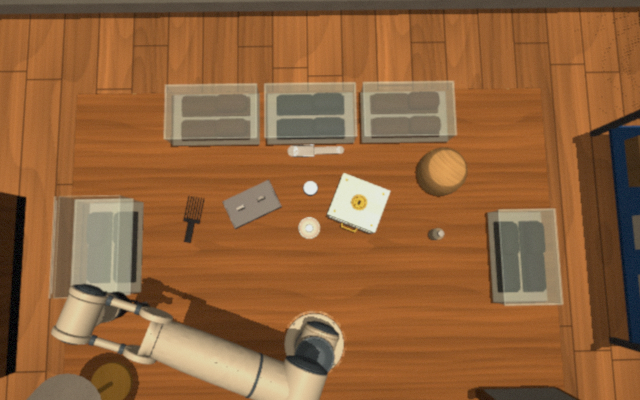

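The scene view shows the grey tray at about (408,238) with keys at (395,228) and (424,230), and the box plug at (300,177). In the top view the tray is at (252,204), rotated, and the plug at (359,202). Next I'll enlarge those spots and measure the yaws.

```bash
cat > h.py <<'E'
import numpy as np,cv2
def ray(d,u,v,z):
    K,R,t=np.array(d['intrinsics']),np.array(d['R']),np.array(d['t'])
    c=-R.T@t; w=R.T@np.linalg.solve(K,[u,v,1.]); return c+w*(z-c[2])/w[2]
def proj(d,X):
    p=np.array(d['intrinsics'])@(np.array(d['R'])@np.array(X)+np.array(d['t'])); return p[:2]/p[2]
E
python3 - <<'E'
from workcell import cams
from h import *
a=cams.get_image('scene');b=cams.get_image('top')
print('top cam',-b['R'].T@b['t'])
def crop(d,u,v,h,w):return cv2.resize(d['color'][v-h:v+h,u-w:u+w],(400,300),interpolation=cv2.INTER_CUBIC)
cv2.imwrite('pics/c.png',np.vstack([np.hstack([crop(a,408,232,30,40),crop(b,252,204,30,40)]),np.hstack([crop(a,300,180,30,40),crop(b,359,203,30,40)])]))
hsv=cv2.cvtColor(b['color'],cv2.COLOR_BGR2HSV)
for nm,(u,v),z,m in [('tray',(252,204),.034,(hsv[...,1]<70)&(hsv[...,2]>60)),('box',(359,203),.096,(hsv[...,1]<70)&(hsv[...,2]>150))]:
    k=np.zeros(m.shape,np.uint8);k[v-38:v+38,u-38:u+38]=m[v-38:v+38,u-38:u+38]
    k=cv2.morphologyEx(k,cv2.MORPH_CLOSE,np.ones((5,5)))
    c=max(cv2.findContours(k,0,1)[0],key=cv2.contourArea)[:,0]
    P=np.array([ray(b,x,y,z)[:2] for x,y in c],np.float32)
    print(nm,cv2.minAreaRect(P*1000))
E
```

```text
top cam [ 3.22131879e-01 -8.37023814e-04  1.75511265e+00]
tray ((509.3842468261719, 218.9529266357422), (108.72504425048828, 185.94529724121094), 24.64069938659668)
box ((499.610595703125, -167.46484375), (182.7086944580078, 167.9678192138672), 67.53679656982422)
```

View pics/c.png

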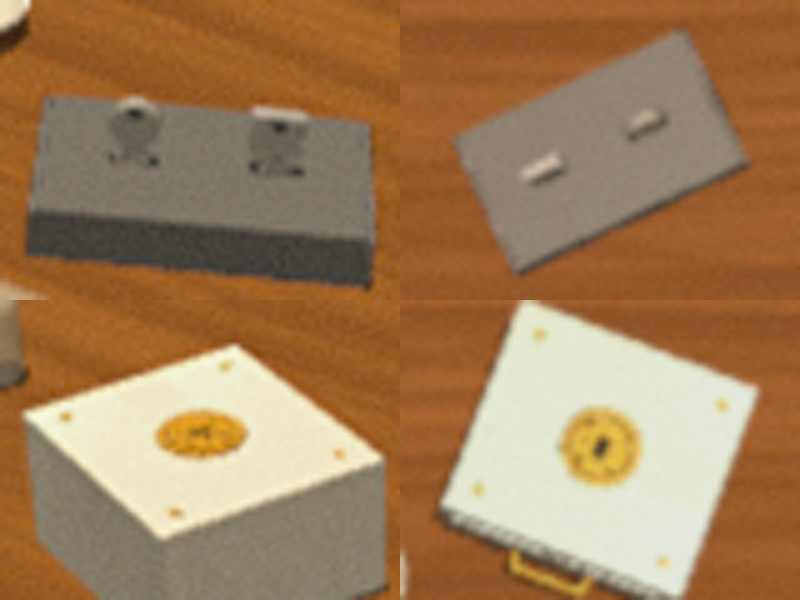

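The upper-left crop shows the round bow in the left-hand pocket of the scene view, which is the -y end of the tray. The lower-right crop shows the slot running roughly along the box's x. So the round key stands near (526,183) with its flat faces at about 24.6° yaw. I'll move over it now.

```bash
python3 -m crank '[[31,-36,0,0,0,-6],[31,-36,0,0,0,-6],[31,-36,0,0,0,-6],[31,-36,0,0,0,-6],[31,-36,0,0,0,-6],[31,-36,0,0,0,-6],[31,-36,0,0,0,-6],[31,-36,0,0,0,-5.3]]' 1 60
python3 -m crank '[[31,-33,-5,0,0,0],[31,-33,-5,0,0,0],[30,-33,-5,0,0,0],[0,0,-10,0,0,0],[0,0,-10,0,0,0],[0,0,0,0,0,0],[0,0,0,0,0,0],[0,0,0,0,0,0]]'
python3 - <<'E'
from workcell import cams,r
from h import *
d=cams.get_image('wrist');s=r.observe();print(s['clock'],s['tcp_pos'],s['tool_rot'],s['contact_force'],-d['R'].T@d['t'])
for n in ['key_bow','other_key_bow','key_shoulder','tray_top']:
    print(n,[(np.round(x['location'],4).tolist(),round(x['score'],2)) for x in cams.mark_of('wrist',n)[:3]])
for X in ([.526,.183,.074],[.4925,.255,.074]):print(proj(d,X))
cv2.imwrite('pics/d.png',d['color'])
E
```

```text
clock: 1.8
tcp_pos: [0.4353, 0.2807, 0.2316]
tool_rot: [0.542, 0.84, 0.0, 0.0]
contact_force: [-0.2, 1.9, -0.1]
finger_gap: 0.0855
gripper_force: 0.0
clock: 2.6
tcp_pos: [0.5259, 0.1845, 0.1971]
tool_rot: [0.539, 0.842, 0.001, 0.0]
contact_force: [0.5, 0.2, -0.4]
finger_gap: 0.085
gripper_force: 0.0
2.65 [0.52603839 0.18435071 0.19717115] [5.39475606e-01 8.42000950e-01 5.40840378e-04 4.22234187e-04] [-0.28712571 -0.08755776 -0.02237924] [0.49334124 0.25450986 0.34050479]
key_bow [([0.523, 0.1842, 0.0645], 0.83)]
other_key_bow [([0.4882, 0.261, 0.0535], 0.87)]
key_shoulder [([0.5276, 0.1821, 0.032], 0.63)]
tray_top [([0.5074, 0.2207, 0.0363], 0.86)]
[319.83020891 197.1038674 ]
[319.28805095 107.17281786]
```

View pics/d.png

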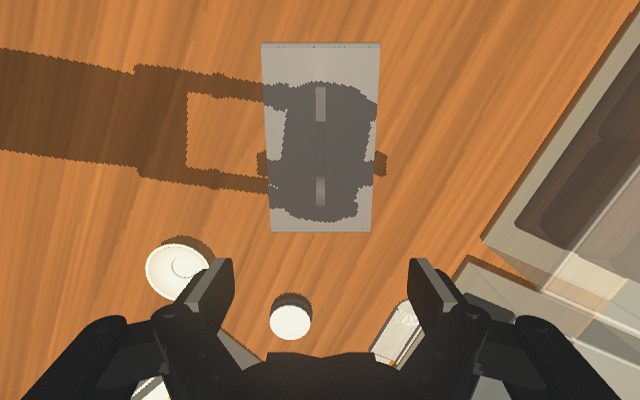

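The wrist view shows the tray at u 262–380, v 44–232. The round key's edge is at (320,192), the other key at (320,104), and the fingertips are centred on u≈320, so the closing direction is already aligned. I'll refine from the tray rectangle and the key's silhouette.

```bash
python3 - <<'E'
from workcell import cams
from h import *
d=cams.get_image('wrist');im=d['color'].astype(float)
m=((im.max(2)-im.min(2))<25)&(im.mean(2)>50)
k=np.zeros(m.shape,np.uint8);k[38:238,250:390]=m[38:238,250:390]
k=cv2.morphologyEx(k,cv2.MORPH_CLOSE,np.ones((9,9)));k=cv2.morphologyEx(k,cv2.MORPH_OPEN,np.ones((15,15)))
c=max(cv2.findContours(k,0,1)[0],key=cv2.contourArea)[:,0]
print(c.min(0),c.max(0))
P=np.array([ray(d,x,y,.034)[:2] for x,y in c],np.float32)
print(cv2.minAreaRect(P*1000))
g=d['color'][165:220,300:340].mean(2); 
for v in range(0,55,3): print(165+v,g[v,8:32:2].astype(int))
# predicted silhouette
for yaw in (24.6,):
  a=np.radians(yaw);uy=np.array([-np.sin(a),np.cos(a),0]);ux=np.array([np.cos(a),np.sin(a),0])
  T=np.array([.526,.183,.059]);th=np.linspace(0,2*np.pi,60)
  Q=np.array([proj(d,T+s*.0045*ux+.015*(np.cos(t)*uy+np.sin(t)*np.array([0,0,1]))) for t in th for s in(-1,1)])
  print(Q.min(0),Q.max(0))
E
```

```text
[264  81] [376 230]
((515.4906616210938, 206.76785278320312), (109.42005920410156, 152.7334747314453), 24.569454193115234)
165 [91 90 89 90 89 89 90 89 89 91 90 90]
168 [92 89 91 90 90 90 89 90 88 90 91 90]
171 [91 91 89 91 90 89 90 91 90 90 90 90]
174 [91 90 89 89 89 88 88 88 88 90 89 92]
177 [ 90  89  90  90 103 104 103 103 103  91  90  90]
180 [ 91  89  90  89 113 115 113 113 112  89  90  91]
183 [ 91  90  89  90 118 120 119 119 116  90  90  90]
186 [ 90  90  91  89 121 124 127 121 121  88  89  91]
189 [ 92  92  91  90 123 129 125 127 127  90  90  90]
192 [ 90  90  91  90 122 125 126 128 130  90  90  90]
195 [ 90  90  89  90 120 120 121 121 124  90  91  90]
198 [ 91  90  92  89 115 114 117 116 117  89  92  90]
201 [ 91  89  90  90 107 110 112 112 112  89  89  90]
204 [ 91  90  91  90  95 101 102 103 106  90  92  90]
207 [91 90 91 91 91 90 90 89 90 89 91 90]
210 [90 91 89 90 90 89 90 88 89 89 91 90]
213 [90 90 90 90 88 91 91 90 91 90 92 89]
216 [91 91 91 91 89 90 92 91 90 91 91 90]
219 [88 89 88 88 89 88 88 91 90 90 91 90]
[314.96978665 176.53486079] [324.72089197 207.41334081]
```

The predicted silhouette for a key at (526,183) with yaw 24.6° matches what I see within 1 px. Going down to grip.

```bash
python3 -m crank '[[0,-1,-30,0,0,0],[0,0,-30,0,0,0],[0,0,-30,0,0,0],[0,0,-25,0,0,0],[0,0,-20,0,0,0],[0,0,-10,0,0,0],[0,0,-9,0,0,0],[0,0,0,0,0,0]]'
python3 -m crank '[[0,0,0,0,0,0],[0,0,0,0,0,0],[0,0,0,0,0,0],[0,0,0,0,0,0],[0,0,0,0,0,0],[0,0,0,0,0,0],[0,0,0,0,0,0],[0,0,0,0,0,0]]' -1 80
```

```text
clock: 3.7
tcp_pos: [0.526, 0.1823, 0.0416]
tool_rot: [0.54, 0.842, -0.0, -0.0]
contact_force: [-0.2, 0.4, 0.1]
finger_gap: 0.0856
gripper_force: 0.0
clock: 4.5
tcp_pos: [0.5266, 0.1824, 0.0427]
tool_rot: [0.54, 0.842, 0.0, 0.0]
contact_force: [-0.1, -0.4, 3.2]
finger_gap: 0.0079
gripper_force: 78.2
```

```bash
python3 -m crank '[[0,0,5,0,0,0],[0,0,10,0,0,0],[0,0,15,0,0,0],[0,0,20,0,0,0],[0,0,30,0,0,0],[0,0,30,0,0,0],[0,0,30,0,0,0],[0,0,0,0,0,0]]'
python3 - <<'E'
from workcell import cams,r
from h import *
d=cams.get_image('wrist');s=r.observe();print(s['clock'],s['tcp_pos'],s['finger_gap'],s['contact_force'])
for n in ['key_bow','key_tip','other_key_bow']:
    print(n,[(np.round(x['location'],4).tolist(),round(x['score'],2)) for x in cams.mark_of('wrist',n)[:2]])
cv2.imwrite('pics/e.png',d['color'])
E
```

```text
clock: 5.3
tcp_pos: [0.5283, 0.1829, 0.1896]
tool_rot: [0.54, 0.842, 0.004, 0.003]
contact_force: [0.1, -0.0, 0.4]
finger_gap: 0.0078
gripper_force: 78.1
5.35 [0.52762279 0.18269894 0.18667589] 0.007742204868636628 [-0.2407407   0.05980588 -1.19617432]
key_bow [([0.5265, 0.1846, 0.2081], 0.91)]
key_tip [([0.5272, 0.1853, 0.152], 0.77)]
other_key_bow [([0.492, 0.2567, 0.0554], 0.69), ([0.5261, 0.1832, 0.2092], 0.69)]
```

View pics/e.png

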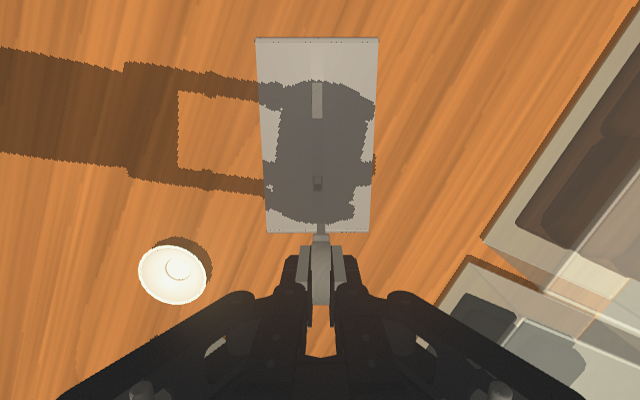

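The key is in the gripper, with its bow at (320,270) and blade tip at (320,230). Its pocket at (317,183) is empty and the other key is still standing. Travelling to the lock.

```bash
python3 -m crank '[[-3,-40,0,0,0,5],[-3,-44,0,0,0,5.4],[-4,-45,0,0,0,5.4],[-4,-45,0,0,0,5.4],[-4,-45,0,0,0,5.4],[-3,-45,0,0,0,5.4],[-3,-44,0,0,0,5.4],[-3,-42,0,0,0,6]]'
python3 -m crank '[[0,0,0,0,0,0],[0,0,0,0,0,0],[0,0,0,0,0,0],[0,0,0,0,0,0],[0,0,0,0,0,0],[0,0,0,0,0,0],[0,0,0,0,0,0],[0,0,0,0,0,0]]'
python3 - <<'E'
from workcell import cams,r
from h import *
d=cams.get_image('wrist');s=r.observe();print(s['clock'],s['tcp_pos'],s['tool_rot'],s['finger_gap'],s['contact_force'])
for n in ['keyway','key_bow','key_tip','key_shoulder']:
    print(n,[(np.round(x['location'],4).tolist(),round(x['score'],2)) for x in cams.mark_of('wrist',n)[:2]])
print(proj(d,[.5,-.168,.1]),proj(d,s['tcp_pos']))
cv2.imwrite('pics/f0.png',d['color'])
c=d['color'][120:320,220:420];cv2.imwrite('pics/f.png',cv2.resize(c,(600,600),interpolation=cv2.INTER_CUBIC))
E
```

```text
clock: 6.3
tcp_pos: [0.4982, -0.1693, 0.1806]
tool_rot: [0.189, 0.982, 0.0, -0.001]
contact_force: [0.4, -0.7, -0.6]
finger_gap: 0.0075
gripper_force: 78.1
clock: 7.1
tcp_pos: [0.4994, -0.1674, 0.1824]
tool_rot: [0.191, 0.982, -0.0, 0.0]
contact_force: [-0.8, -0.2, -1.0]
finger_gap: 0.0078
gripper_force: 78.2
7.15 [ 0.49939162 -0.16749883  0.1822979 ] [ 1.90632019e-01  9.81661567e-01 -1.36519853e-05  1.76799596e-05] 0.0077054658244083704 [-0.04319253  0.51748599 -0.83379059]
keyway []
key_bow [([0.4958, -0.167, 0.1996], 0.62), ([0.3842, -0.4531, 0.001], 0.62)]
key_tip [([0.4961, -0.1651, 0.1446], 0.81)]
key_shoulder [([0.4984, -0.1684, 0.1748], 0.66)]
[320.30690061 210.91203711] [320.84311658 259.99583254]
```

View pics/f.png

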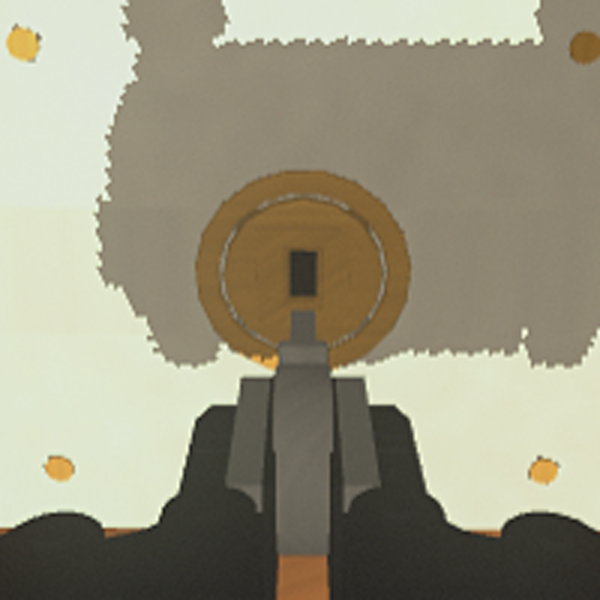

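The crop shows the slot upright at crop (303,273), i.e. image (321,211). The blade is directly below it at u≈321 and parallel to it. Now for the exact offsets.

```bash
python3 - <<'E'
from workcell import cams,r
from h import *
d=cams.get_image('wrist');s=r.observe();T=s['tcp_pos']
g=cv2.GaussianBlur(d['color'],(3,3),0).mean(2)
k=np.zeros(g.shape,np.uint8);k[200:221,308:335]=g[200:221,308:335]<60
c=max(cv2.findContours(k,0,1)[0],key=cv2.contourArea)[:,0]
P=np.array([ray(d,x,y,.1)[:2] for x,y in c],np.float32)*1000
print(len(c),c.min(0),c.max(0),cv2.minAreaRect(P))
# plug/box yaw: gold circles, crop coords
S=ray(d,*(c.min(0)/2+c.max(0)/2),.1);print('slot',S*1000,'tcp',T*1000)
pts=[(23,44),(585,47),(60,468),(544,471)]
G=[ray(d,220+a/3,120+b/3,.096)*1000 for a,b in pts];print(np.round(G,1))
for i,j in((0,1),(2,3),(2,0),(3,1)):
    e=G[j]-G[i];print(np.degrees(np.arctan2(e[1],e[0])))
q=s['tool_rot'];yaw=2*np.arctan2(q[1],q[0])-np.pi/2;print('yaw',np.degrees(yaw))
ty=np.array([np.cos(yaw),np.sin(yaw),0]);bx=np.array([-np.sin(yaw),np.cos(yaw),0])
for o in (-2,-1,0,1,2):
  th=np.linspace(0,np.pi,30)
  B=np.array([T[0:3]+[0,0,-.0365+.006]+o*1e-3*bx+.006*(np.cos(t)*bx-np.sin(t)*np.array([0,0,1]))+w*ty for t in th for w in(-.0025,.0025)])
  Q=np.array([proj(d,x) for x in B]);print(o,Q.min(0),Q.max(0))
print(g[218:236:1,321].astype(int)); print(g[228,312:332].astype(int))
E
```

```text
38 [317 204] [324 217] ((499.6580505371094, -168.0078887939453), (5.612183094024658, 10.950780868530273), 67.92222595214844)
slot [ 499.62142616 -167.9968552   100.        ] tcp [ 499.3441243  -167.70152962  182.2711808 ]
[[ 419.  -210.4   96. ]
 [ 472.5  -80.4   96. ]
 [ 530.5 -256.2   96. ]
 [ 584.3 -126.2   96. ]]
67.63621878573421
67.50153537541667
157.68103098597712
157.7577746570337
yaw 67.99948315430126
-2 [316.88128583 230.07284654] [324.85006235 248.18225882]
-1 [316.87391995 228.6147925 ] [324.85555148 246.76094956]
0 [316.86653026 227.15209045] [324.86105835 245.33513458]
1 [316.85911666 225.68471812] [324.86658305 243.90479243]
2 [316.85167901 224.21112038] [324.87212565 242.46990151]
[64 78 87 90 90 87 84 83 83 83 83 83 84 84 83 83 85 92]
[95 95 95 95 92 86 83 84 84 83 83 83 86 90 94 95 94 94 94 93]
```

```bash
python3 - <<'E'
from workcell import cams,r
from h import *
from scipy.optimize import least_squares
d=cams.get_image('wrist');s=r.observe();T=np.array(s['tcp_pos'])
g=d['color'].mean(2)
print('col321',list(g[220:312,321].astype(int)))
print('col316',list(g[228:250,315].astype(int)))
a=np.radians(68);ty=np.array([np.cos(a),np.sin(a),0]);bx=np.array([-np.sin(a),np.cos(a),0]);Z=np.array([0,0,1])
th=np.linspace(0,2*np.pi,80)
def feat(p):
    o,dz,t=p; ax=np.cos(t)*Z+np.sin(t)*bx; x=np.cos(t)*bx-np.sin(t)*Z
    C=T+o*1e-3*bx+(.017+dz*1e-3)*Z     # bow centre
    pj=lambda u,v,w:proj(d,C+u*x+v*ax+w*ty)[1]
    tip=min(pj(.006*np.cos(q),-.047-.006*abs(np.sin(q)),0) for q in th)
    sh=min(pj(-.010*e,-.025+f,0) for e in(-1,1) for f in (0,.004))
    bow=max(pj(.015*np.cos(q),.015*np.sin(q),0) for q in th)
    return np.array([tip,sh,bow])
for p in([0,0,0],[1,0,0],[0,1,0],[0,0,.05]):print(p,feat(p))
E
```

```text
col321 [np.int64(87), np.int64(92), np.int64(91), np.int64(87), np.int64(82), np.int64(83), np.int64(84), np.int64(83), np.int64(84), np.int64(84), np.int64(84), np.int64(83), np.int64(84), np.int64(83), np.int64(83), np.int64(91), np.int64(98), np.int64(101), np.int64(101), np.int64(102), np.int64(97), np.int64(84), np.int64(79), np.int64(83), np.int64(86), np.int64(84), np.int64(84), np.int64(86), np.int64(88), np.int64(88), np.int64(90), np.int64(93), np.int64(93), np.int64(94), np.int64(96), np.int64(95), np.int64(94), np.int64(97), np.int64(97), np.int64(97), np.int64(98), np.int64(99), np.int64(99), np.int64(98), np.int64(100), np.int64(100), np.int64(103), np.int64(103), np.int64(103), np.int64(103), np.int64(105), np.int64(103), np.int64(103), np.int64(103), np.int64(102), np.int64(101), np.int64(102), np.int64(102), np.int64(103), np.int64(104), np.int64(103), np.int64(102), np.int64(102), np.int64(101), np.int64(102), np.int64(101), np.int64(100), np.int64(100), np.int64(100), np.int64(100), np.int64(99), np.int64(98), np.int64(98), np.int64(98), np.int64(96), np.int64(96), np.int64(95), np.int64(95), np.int64(96), np.int64(93), np.int64(92), np.int64(90), np.int64(89), np.int64(90), np.int64(88), np.int64(91), np.int64(99), np.int64(98), np.int64(100), np.int64(102), np.int64(102), np.int64(103)]
col316 [np.int64(97), np.int64(95), np.int64(92), np.int64(93), np.int64(92), np.int64(90), np.int64(89), np.int64(96), np.int64(103), np.int64(104), np.int64(104), np.int64(104), np.int64(100), np.int64(86), np.int64(78), np.int64(84), np.int64(87), np.int64(86), np.int64(89), np.int64(89), np.int64(88), np.int64(88)]
[0, 0, 0] [227.41014528 236.66652929 310.24170178]
[1, 0, 0] [225.93793399 234.99169414 308.41053852]
[0, 1, 0] [228.01441899 237.41518747 311.64261991]
[0, 0, 0.05] [230.89089623 238.4186815  310.25233885]
```

The fits put the key about 2 mm along +slot-x from the tool axis, and the chamfer plus clearance allows about 2.9 mm. I'll correct by (+1.9,-1.0) mm, go down to just above the mouth, and look.

```bash
python3 -m crank '[[1.9,-1,-8,0,0,0],[0,0,-10,0,0,0],[0,0,-10,0,0,0],[0,0,-8,0,0,0],[0,0,-4,0,0,0],[0,0,0,0,0,0],[0,0,0,0,0,0],[0,0,0,0,0,0]]'
python3 - <<'E'
from workcell import cams,r
from h import *
d=cams.get_image('wrist');s=r.observe();T=s['tcp_pos'];print(s['clock'],T,s['contact_force'])
print(proj(d,[.4996,-.168,.1]))
c=d['color'][150:290,250:390];cv2.imwrite('pics/g.png',cv2.resize(c,(560,560),interpolation=cv2.INTER_CUBIC))
E
```

```text
clock: 8.25
tcp_pos: [0.5015, -0.1688, 0.1429]
tool_rot: [0.191, 0.982, -0.0, 0.001]
contact_force: [0.2, 0.2, 0.5]
finger_gap: 0.0078
gripper_force: 78.2
8.3 [ 0.50150314 -0.16876632  0.14291733] [-0.50364163  0.11674384 -0.89201944]
[320.81668378 226.18651013]
```

View pics/g.png

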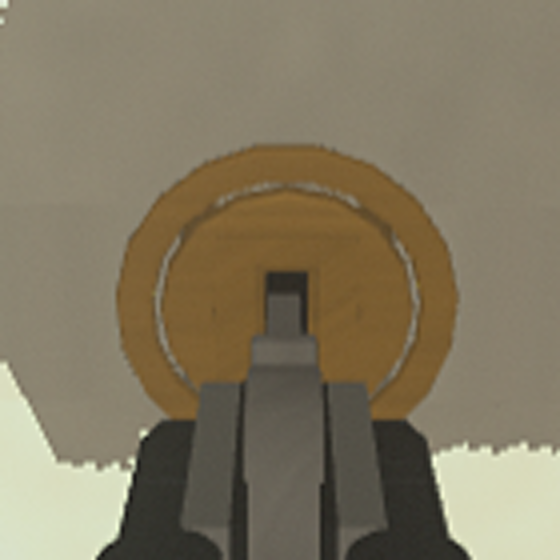

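The blade tip (crop 285,293) lies over the slot (crop u 265–307, top edge at 271), so it is centred sideways. Next I check it along the slot.

```bash
python3 - <<'E'
from workcell import cams,r
from h import *
d=cams.get_image('wrist');T=np.array(r.observe()['tcp_pos'])
a=np.radians(68);bx=np.array([-np.sin(a),np.cos(a),0]);Z=np.array([0,0,1])
S=np.array([.4996,-.168,.1])
print('slot end v pred',[proj(d,S+k*1e-3*bx)[1].round(1) for k in(6,7.1,8.9)])
for dz in(-2,0):
  for k in(-2,-1,0,1,2,3):
    C=S*[1,1,0]+(T[2]-.0365+dz*1e-3+.006)*Z+k*1e-3*bx
    print(dz,k,min(proj(d,C+.006*(np.cos(q)*bx-np.sin(q)*Z))[1] for q in np.linspace(0,np.pi,50)).round(1))
print(((T-S)*1000)@bx, list(d['color'].mean(2)[212:242,321].astype(int)))
E
```

```text
slot end v pred [np.float64(217.8), np.float64(216.2), np.float64(213.6)]
-2 -2 225.8
-2 -1 224.3
-2 0 222.9
-2 1 221.4
-2 2 219.9
-2 3 218.5
0 -2 227.0
0 -1 225.5
0 0 224.0
0 1 222.6
0 2 221.1
0 3 219.6
-2.036441816756597 [np.int64(88), np.int64(88), np.int64(87), np.int64(85), np.int64(84), np.int64(73), np.int64(45), np.int64(42), np.int64(41), np.int64(42), np.int64(44), np.int64(60), np.int64(79), np.int64(77), np.int64(77), np.int64(75), np.int64(76), np.int64(78), np.int64(76), np.int64(78), np.int64(77), np.int64(74), np.int64(77), np.int64(85), np.int64(93), np.int64(95), np.int64(94), np.int64(94), np.int64(90), np.int64(77)]
```

It is centred to within about 0.5 mm. Inserting.

```bash
python3 -m crank '[[0,0,-3,0,0,0],[0,0,-3,0,0,0],[0,0,-2,0,0,0],[0,0,-2,0,0,0],[0,0,-2,0,0,0],[0,0,-2,0,0,0],[0,0,0,0,0,0],[0,0,0,0,0,0]]' - 110
```

```text
clock: 9.15
tcp_pos: [0.5018, -0.1689, 0.1283]
tool_rot: [0.191, 0.982, -0.0, 0.001]
contact_force: [4.8, -2.6, 0.3]
finger_gap: 0.0072
gripper_force: 109.5
```

It has entered about 8 mm. A 5 N side force pushes the tool along -slot-x, so I'll follow it 1 mm and carry on with small wiggles.

```bash
python3 -m crank '[[0.9,-0.4,-1,0,0,0],[0,0,-2,0,0,0],[0,0,-1,0,0,1],[0,0,-2,0,0,-2],[0,0,-1,0,0,2],[0,0,-2,0,0,-1],[0,0,0,0,0,0],[0,0,0,0,0,0]]'
```

```text
clock: 9.95
tcp_pos: [0.5022, -0.1692, 0.1193]
tool_rot: [0.19, 0.982, -0.0, 0.0]
contact_force: [2.5, -1.8, 2.2]
finger_gap: 0.0074
gripper_force: 109.8
```

```bash
python3 -m crank '[[0.4,-0.2,-1,0,0,1],[0,0,-2,0,0,-2],[0,0,-1,0,0,2],[0,0,-2,0,0,-2],[0,0,-1,0,0,2],[0,0,-1,0,0,-1],[0,0,0,0,0,0],[0,0,0,0,0,0]]'
```

```text
clock: 10.75
tcp_pos: [0.5029, -0.1692, 0.112]
tool_rot: [0.19, 0.982, 0.0, 0.001]
contact_force: [3.3, -0.7, 5.1]
finger_gap: 0.0075
gripper_force: 110.3
```

```bash
python3 -m crank '[[0.4,-0.2,-1,0,0,1],[0,0,-1,0,0,-2],[0,0,-1,0,0,2],[0,0,-1,0,0,-2],[0,0,-1,0,0,2],[0,0,0,0,0,-1],[0,0,0,0,0,0],[0,0,0,0,0,0]]'
```

```text
clock: 11.55
tcp_pos: [0.5031, -0.1694, 0.1086]
tool_rot: [0.19, 0.982, -0.0, 0.001]
contact_force: [-2.1, 0.6, 12.8]
finger_gap: 0.007
gripper_force: 111.4
```

```bash
python3 -m crank '[[0,0,-1,0,0,1],[0,0,-1,0,0,-2],[0,0,0,0,0,2],[0,0,0,0,0,-2],[0,0,0,0,0,2],[0,0,0,0,0,-1],[0,0,0,0,0,0],[0,0,0,0,0,0]]'
python3 - <<'E'
from workcell import cams,r
from h import *
ims=[]
d=cams.get_image('wrist');T=r.observe()['tcp_pos'];print(T)
for n in ['key_bow','key_shoulder','keyway']:
    print(n,[(np.round(x['location'],4).tolist(),round(x['score'],2)) for x in cams.mark_of('wrist',n)[:2]])
e=cams.get_image('scene')
u,v=proj(e,[.5,-.168,.12]).astype(int)
c=cv2.resize(d['color'][170:310,250:390],(400,400),interpolation=cv2.INTER_CUBIC)
c2=cv2.resize(e['color'][v-25:v+25,u-25:u+25],(400,400),interpolation=cv2.INTER_CUBIC)
cv2.imwrite('pics/i.png',np.hstack([c,c2]))
E
```

```text
clock: 12.35
tcp_pos: [0.5032, -0.1695, 0.1084]
tool_rot: [0.19, 0.982, -0.0, 0.001]
contact_force: [-4.0, 2.1, 19.7]
finger_gap: 0.007
gripper_force: 112.7
[ 0.50322896 -0.16947658  0.10843805]
key_bow [([0.5008, -0.1707, 0.1263], 0.61)]
key_shoulder [([0.504, -0.1671, 0.0997], 0.8)]
keyway [([0.496, -0.166, 0.1038], 0.62), ([0.7099, -0.0129, 0.003], 0.48)]
```

View pics/i.png

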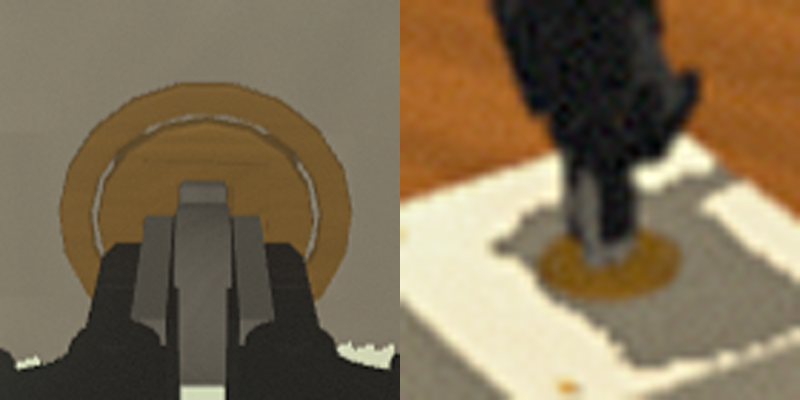

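The blade is out of sight, the shoulder sits on the plug at crop (203,185), and z stays at 0.1084 while the push rises to 20 N, so the key is home. I'll ease the push and turn clockwise about the plug axis, half way first.

```bash
python3 -m crank '[[-0.5,0.3,1,0,0,-4],[-0.1,-0.3,0,0,0,-6],[-0.2,-0.3,0,0,0,-6],[-0.2,-0.2,0,0,0,-6],[-0.2,-0.2,0,0,0,-6],[-0.3,-0.2,0,0,0,-6],[-0.3,-0.2,0,0,0,-6],[-0.3,-0.2,0,0,0,-5]]' - 120
python3 -c "
from workcell import r;s=r.observe();print(s['wrist_torque'],s['contact_force'],s['tcp_pos'])"
```

```text
clock: 13.4
tcp_pos: [0.5014, -0.1706, 0.1086]
tool_rot: [0.553, 0.833, 0.001, 0.001]
contact_force: [-1.8, 1.7, 16.6]
finger_gap: 0.0071
gripper_force: 117.8
[0.39479442 0.42925647 0.02901943] [-1.79837353  1.66365747 16.5962503 ] [ 0.5014178  -0.17060535  0.10855945]
```

```bash
python3 -m crank '[[-0.3,-0.1,0,0,0,-6],[-0.3,-0.1,0,0,0,-6],[-0.3,0,0,0,0,-6],[-0.3,0,0,0,0,-6],[-0.3,0,0,0,0,-6],[-0.3,0.1,0,0,0,-6],[-0.3,0.1,0,0,0,-6],[-0.2,0.1,0,0,0,-5]]'
python3 -c "
from workcell import r;s=r.observe();print(s['wrist_torque'],s['contact_force'],s['tcp_pos'])"
```

```text
clock: 14.2
tcp_pos: [0.4994, -0.1703, 0.1086]
tool_rot: [0.839, 0.544, 0.001, 0.001]
contact_force: [-1.3, 2.7, 15.4]
finger_gap: 0.0073
gripper_force: 117.8
[0.55719768 0.2782283  0.1399903 ] [-1.25203934  2.72580925 15.44599914] [ 0.49936306 -0.17025349  0.10857568]
```

```bash
python3 -m crank '[[-0.2,0.3,0,0,0,-2],[-0.1,0.1,0,0,0,-2],[-0.1,0.1,0,0,0,-2],[0,0,0,0,0,-2],[0,0,0,0,0,0],[0,0,0,0,0,0],[0,0,0,0,0,0],[0,0,0,0,0,0]]'
python3 - <<'E'
from workcell import r,cams
from h import *
s=r.observe();print(s['wrist_torque'],s['contact_force'],s['tcp_pos'],s['qpos'])
d=cams.get_image('wrist');cv2.imwrite('pics/j.png',cv2.resize(d['color'][160:320,240:400],(600,600),interpolation=cv2.INTER_CUBIC))
E
```

```text
clock: 15.0
tcp_pos: [0.4995, -0.1702, 0.1086]
tool_rot: [0.874, 0.486, 0.002, 0.002]
contact_force: [0.3, 1.4, 15.0]
finger_gap: 0.0074
gripper_force: 117.6
[ 0.17927852 -0.18227607  0.05461231] [ 0.31574918  1.41858286 14.96902645] [ 0.49945002 -0.17021185  0.10861464] [-3.93444106e-01 -9.79099310e-02  1.63621338e+00  7.87820452e-04
  1.59855392e+00  1.63327324e-01]
```

View pics/j.png

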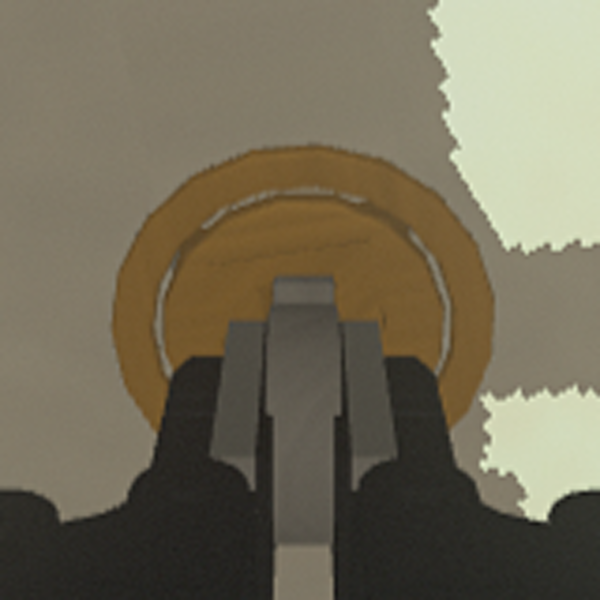

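The mark line on the plug at crop (210,263)–(370,240) is now tilted about 8° behind the key, so slot play is taking up part of the turn. The plug must be close to its stop. I'll keep turning until the torque rises.

```bash
python3 -m crank '[[0,0.1,0,0,0,-2],[0,0.1,0,0,0,-2],[0,0,0,0,0,-1],[0,0,0,0,0,-1],[0,0,0,0,0,0],[0,0,0,0,0,0],[0,0,0,0,0,0],[0,0,0,0,0,0]]'
python3 - <<'E'
from workcell import r,cams
from h import *
s=r.observe();q=s['tool_rot'];print(s['wrist_torque'],s['contact_force'],'yaw',np.degrees(2*np.arctan2(q[1],q[0]))-90)
d=cams.get_image('wrist')
cv2.imwrite('pics/k.png',cv2.resize(d['color'][160:320,240:400],(600,600),interpolation=cv2.INTER_CUBIC))
E
```

```text
clock: 15.85
tcp_pos: [0.4992, -0.17, 0.1086]
tool_rot: [0.898, 0.439, 0.002, 0.001]
contact_force: [0.5, 1.2, 15.7]
finger_gap: 0.0074
gripper_force: 117.6
[0.18014457 0.07227832 0.16196257] [ 0.51860886  1.18580338 15.69514496] yaw -37.8889582725919
```

View pics/k.png

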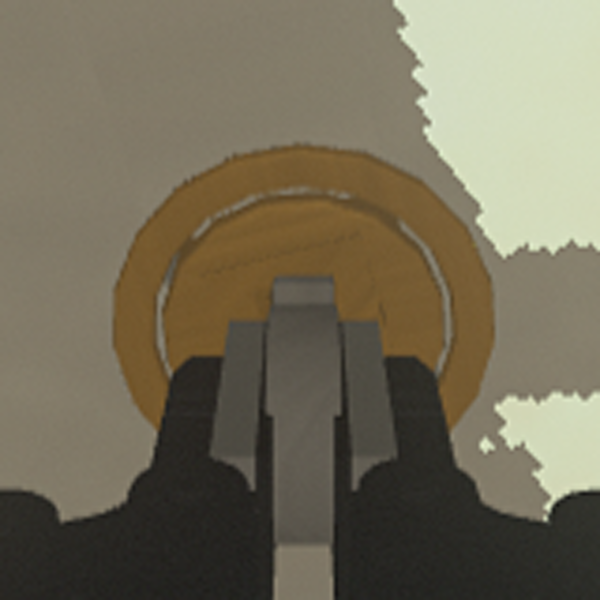

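The line is now at (205,274)–(358,236), tilted 14°. The tool turned 6° more and the plug did not follow, so it is at its stop, with torque up to 0.16 N m. I'll do a short hold check and then hand in.

```bash
python3 -m crank '[[0,0,0,0,0,0],[0,0,0,0,0,0],[0,0,0,0,0,0],[0,0,0,0,0,0],[0,0,0,0,0,0],[0,0,0,0,0,0],[0,0,0,0,0,0],[0,0,0,0,0,0]]'
python3 - <<'E'
from workcell import r,cams
from h import *
t=[]
for i in range(6):
    d=cams.get_image('wrist');s=r.observe();t.append(np.r_[s['wrist_torque'],s['contact_force'],s['tcp_pos'][2]])
print(np.mean(t,0).round(4),np.std(t,0).round(3))
g=cv2.GaussianBlur(d['color'].mean(2),(3,3),0)[215:240,290:342]
# dark mark line angle on the plug, rectified to the plug's plane
P=[]
for u in range(297,334):
    v=np.arange(219,236);c=d['color'].mean(2)[v,u];w=c-np.convolve(c,np.ones(7)/7,'same');i=3+np.argmin(w[3:-3]);P.append(ray(d,u,v[i],.1)[:2])
P=np.float32(P)*1000;l=cv2.fitLine(P,cv2.DIST_HUBER,0,.01,.01).ravel();print('line dir',np.degrees(np.arctan2(l[1],l[0])))
q=s['tool_rot'];print('yaw',np.degrees(2*np.arctan2(q[1],q[0]))-90)
E
```

```text
clock: 16.7
tcp_pos: [0.4992, -0.17, 0.1086]
tool_rot: [0.898, 0.439, 0.002, 0.001]
contact_force: [-0.6, 1.1, 16.1]
finger_gap: 0.0073
gripper_force: 117.6
[ 0.1906  0.0621  0.1834 -0.1397  0.9835 15.5216  0.1086] [0.033 0.017 0.031 0.537 0.532 0.556 0.   ]
line dir -22.329626
yaw -37.89554871505324
```

The plug's mark line now lies at -22.3°, against 67.6° at rest, so it has turned the full quarter. The torque is steady. Handing in.

```bash
python3 -c "
from workcell import order;print(order.sign_off())"
```

```text
the job is handed in; nothing more can be done
None
```

The round-bowed key is fully home in the lock and turned clockwise a full quarter turn to its stop, with the gripper still holding it there; the job was handed in at about 17 s, but sign-off returned no verdict.

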